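Fetch the stained wedge heel from under the hood's sash and pack it head to tail

TASK

Lift the hood's sash by its handle until it stays up by itself and let go of it. Then reach in underneath, take out the stained wedge heel and lay it on the single wedge in the packing tray, head to tail, sloping face down on the slope, so that the two make one square block with a level top like the finished pair behind them. Set it down rather than dropping it, leave the sash standing open, and do not knock over or shift anything else.

Things in the scene. Friction and masses are not known exactly. Their poses are not given: they have to be found in the camera images.
- hood: Fixed clear-paned extraction hood, 420 wide, 300 deep, 360 mm high. Origin on the bench under its middle; x from the front into the hood (away from the robot), y left, z up. Its front leans back 25 degrees from its foot at x = -0.15; the opening there is 360 mm wide, up to 249 mm high. Roof pane over x = 0.02 to 0.15, back pane at 0.14. Steel floor 8 mm above the bench.
- sash (a joint): Travel of the clear sash (360 x 260 mm, 0.45 kg) up the slope, m: 0 shut (the start), 0.26 at its stop. It moves along (0.423, 0, 0.906) in the hood's axes. A counterweight lever on the right wall takes more of its weight the higher it stands: let go below about 0.12 it slides shut, from 0.16 up friction holds it where it is left. Lifting takes 6 N at the bottom, less higher up.
- sash_handle (a point): Middle of the grip of the sash's black barrel handle: 25 mm thick, 50 mm long, level, along this frame's x, sticking straight out to the robot at mid-width near the sash's foot; the grip reaches 25 mm either side of this point. 49 mm above the bench when shut; behind and above it the sash leans away at 25 degrees. Axes as the hood's; moves with the sash.
- sash_edge (a point): Middle of the sash's lower edge, 16 mm above the bench when shut; in the hood's axes 28 mm behind (+x) and 33 mm below the handle's middle. Moves with the sash.
- wedge_mid (a point): Centre of the wooden wedge heel in the hood: 130 long, 46 mm wide with parallel sides, 50 mm thick at one end, 18 at the other, 0.12 kg. It lies on its sloping face, thin end pointing out to the robot, stained flat face up and rising inwards by 0.241 rad. 16.5 mm above the floor it lies on, half-way up. x along the sloping face, thin to thick end; y across; z square to that face.
- wedge: The same wedge as a whole. Its flat face is square to both end faces; its sloping face is 0.241 rad (13.8 degrees) off the flat one. Origin: the middle of the sloping face, in wedge_mid's axes at (0.004, 0, -0.0165) from it. Same axes.
- wedge_thin (a point): Middle of the edge where the wedge's flat face meets its thin end; in wedge_mid's axes at (-0.067, 0, 0.001) from it. Same axes.
- wedge_thick (a point): Middle of the edge where the wedge's flat face meets its thick end; in wedge_mid's axes at (0.059, 0, 0.032) from it. Same axes.
- tray: Fixed plywood packing tray, 306 long, 72 mm wide, walls 20 high and 6 thick, cross wall in the middle, floor 6 mm thick. Origin under its centre; x along its length, away from the robot. The far bay (+x) holds a finished pair of wedges, the near bay (centre at x = -0.075) a single wedge. Free bench beside the near bay.
- lower_mid (a point): Centre (half-way up) of the single wedge in the near bay, same size as the one in the hood, loose with 6 mm of play. It lies on its flat face, slope up: 50 mm thick at its -x end (to the robot), 18 mm at its +x end. 17 mm above its underside, which is 6 mm above the bench. x along the tray, z up.
- berth_thin (a point): Where wedge_thin belongs: 65 mm to the -x side of lower_mid, 68 mm above the tray's floor (18 mm above the single wedge's thick end). Axes as lower_mid; moves with that wedge.
- berth_thick (a point): Where wedge_thick belongs: 65 mm to the +x side of lower_mid, 68 mm above the tray's floor. With both ends there the two wedges form a block 130 x 46 x 68 mm with a level top. Axes as lower_mid.
- packed_top (a point): Middle of the level top of the finished pair in the far bay, 68 mm above the tray's floor.
- stain_jar: Squat amber jar with steel cap, 56 mm across, 85 mm tall, standing at the back left inside the hood. Bystander. Origin under its middle.
- thinner: Amber glass bottle with black cap, 52 mm across, 130 mm tall, standing at the back right inside the hood. Bystander. Origin under its middle.
- hammer: Hammer with wooden handle, 240 mm long, lying on the bench before the hood. Bystander. Origin under its middle.
- dye_a: Dye bottle, 46 mm across, 115 mm tall, at the right of the bench. Bystander. Origin under its middle.
- dye_b: Dye bottle like dye_a, beside it. Bystander. Origin under its middle.
- rivet_bowl: Shallow white bowl, 100 mm across, 35 mm tall, left of the hood's front. Bystander. Origin under its middle.
- awl: Awl, 150 mm long, lying at the left of the bench. Bystander. Origin under its middle.

How it is judged:
On the way, in this order (a step that is already met when the one before it is completed fails the run):
1. the sash stands open by itself, more than 120 mm up, with the robot off it and the wedge still lying in the hood (value of joint sash above 0.12 m and contact force between each of the arm, the fingers and sash below 0.2 N and velocity of joint sash between -0.01 and 0.01 m/s and distance of wedge_mid from where it was at the start of the episode below 0.03 m), for 0.3 s.
2. the wedge is out of the hood, in front of the sash (x of wedge_thick in the frame of hood below -0.16 m).
At the end, for the whole second after the job is handed in: Sash standing open by itself, over 120 mm up; the wedge at rest on the single wedge, both ends of its flat face within 16 mm of the berth points; the single wedge flat in its bay, its centre 60 to 90 mm before the tray's middle; the finished pair's top within 12 mm of where it was (value of joint sash above 0.12 m and distance between wedge_thin and berth_thin below 0.016 m and distance between wedge_thick and berth_thick below 0.016 m and linear speed of wedge below 0.01 m/s and contact force between the fingers and wedge below 0.1 N and x of lower_mid in the frame of tray between -0.09 and -0.06 m and z of lower_mid in the frame of tray below 0.028 m and distance of packed_top from where it was at the start of the episode below 0.012 m); the robot touches nothing.
It fails at once if the wedge falls or is thrown: it moves faster than 0.6 m/s with no finger on it (linear speed of wedge above 0.6 m/s and contact force between the fingers and wedge below 0.05 N).
It fails at once if the finished pair is knocked apart (its top moves more than 30 mm) (distance of packed_top from where it was at the start of the episode above 0.03 m).
It fails at once if a bystander is shifted by more than 40 mm or tipped by more than 0.4 rad (distance of any of stain_jar, thinner, hammer, dye_a, dye_b, rivet_bowl, awl from where it was at the start of the episode above 0.04 m or angle between any of stain_jar, thinner, dye_a, dye_b, rivet_bowl's own z axis and vertical above 0.4 rad).
It also fails if it takes over 61 s, if anything falls off the work surface, if the arm or the gripper's body presses on something with over 40 N, if the wrist force passes 120 N, or if a joint passes its speed limit or range.

ROBOT

A 6-joint arm with a two-finger parallel gripper is mounted at the origin on the work surface. World frame = base frame: x ahead of the robot, y to its left, z up, the work surface at z = 0. Lengths are in m, angles in rad, forces in N, time in s.
With the tool pointing down it reaches from about 0.3 to 0.85 m from the base axis. Payload 5.4 kg.
Tool frame: the origin (TCP) lies between the finger pads; the fingertips stand 19 mm ahead of it and the grasp point (between the pads) is the TCP; z points along the fingers, y is the line along which they close (so a half turn about z gives the same grasp; the last joint's range is limited). The gripper opens to 85 mm and grips with 20 to 120 N. Pads are 22 mm wide; open, the fingers measure 114 mm over their backs; the gripper's body (76 mm by 85 mm) begins 54 mm behind the grasp point. The pads swing forward as they close: fully open they stand 13 mm farther back than shut.
Start: joints at [-1.383, 0.158, 1.597, -0, 1.386, -0.21], TCP at [0.223, -0.53, 0.25] pointing down, gripper open.
Joint ranges: [-2.91, 2.91], [-0.94, 2.29], [0.18, 2.7], [-1.29, 4.43], [0.17, 2.64], [-3, 3]. Speed limits (rad/s): [2.57, 2.57, 3.14, 3.14, 3.14, 3.14].

INTERFACE

Orientations are given as a rotation vector (axis times angle).
In Python, from workcell import env gives the robot as it stands.
- The arm moves only by the tool drive_tool, never from a script. Its argument "moves" is a list that holds one entry, the list of rows, each a list of 7 numbers: the turn, a rotation vector about the tool's x, y, z in rad, then the shift along the tool's x, y, z in mm, then the finger opening in mm, from 0 to 85.4. In form: [[[ax, ay, az, dx, dy, dz, claw], ...]]. A call has exactly 8 rows; each row shifts and turns the commanded pose from where the row before left it, along the tool's axes as they then stand; what a row does not reach is not made up. A row lasts 1/12 s, in which the tool goes at most 41.7 mm and 7.16 degrees, less where a joint would pass 70% of its speed; a pose out of reach is approached as far as the arm can. A call is refused whole if a number of a shift passes 41.7 or a number of a turn 0.125, either way. A call with a gripper value outside its range is refused whole. The fingers move at their own pace and stop on an object; "force" is the grip in N (left out, the last holds). Time passes only in rows, so rows that do not move let the fingers close, or fill a call up. It gives the time, the measured TCP pose, the force, the opening and the grip force at its end, in the units of the state.
- env.sense(): the state, without advancing time (a new reading comes with each control period).
- env.grab_frame(name): name is "scene" or "top"; returns the picture (400x640x3 uint8, red, green, blue); there is no depth.
- env.camera_info(name): a dict with "camera_matrix" (3x3 intrinsics, pixels), "k1" (the pictures are not rectified: a ray, as slopes to the right and down, at radius r is drawn at 1 + k1 r^2 times it, then the intrinsics apply), "R" (3x3) and "t" (3): a world point X has camera coordinates R X + t. Camera axes: x right, y down, z forward; pixel columns grow to the right and rows downward; lengths in m; the calibration is good to about 2 mm. A picture is of the moment at which its call begins. camera_info takes no time and is no camera call.
- env.job_done(): hands the job in; it is judged then, once.
The state is a dict: "clock": time; "qpos": joint angles; "qvel": joint speeds; "tau": joint torques, N m; "position": TCP position; "tcp_rot": TCP orientation; "contact_force": force on the tool from outside, world axes, zero at the start; "moment": the same for the moment, N m; "opening": finger opening in m; "grasp_force": force on a finger pad.
Only numpy, scipy, OpenCV 4.12 (cv2) and the standard library are available. Lean on these libraries where they do the work, as an engineer would, in place of code of your own. Each camera call takes 0.05 s, during which the arm holds its last target. There are 200 camera calls.

## Working session

There is one attempt and no reset: what is moved stays moved. The work goes in short steps, Python scripts to look and compute and a tool call to move; the robot and the scene stay as the last step left them, time stands still between calls to the robot, and variables do not carry over. Pictures are saved under pics/ and viewed, at most 10 in all, crops included, and the job is handed in when it is done.

Besides the shell and the picture viewer there is one more tool, called after "Emit:" by a JSON object that holds its "method" and its "body", one argument or row to a line. drive_tool: Moves the arm, as the interface text tells. Its arguments: {"type":"object","properties":{"moves":{"type":"array","items":{"type":"array","items":{"type":"array","items":{"type":"number"}}}},"force":{"type":"number"}},"required":["moves"]}

```bash
mkdir -p pics; ls; python3 - <<'E'
from workcell import env
import cv2
for n in("scene","top"):
    cv2.imwrite(f"pics/{n}0.png",env.grab_frame(n)[:,:,::-1]); print(n,env.camera_info(n))
print(env.sense())
E
```

```text
pics
scene {'camera_matrix': array([[509.55649421,   0.        , 320.77421606],
       [  0.        , 509.55649421, 200.75377644],
       [  0.        ,   0.        ,   1.        ]]), 'k1': -0.021900734956068663, 'R': array([[-0.99598584, -0.089493  , -0.00179105],
       [-0.08454806,  0.94714599, -0.30946097],
       [ 0.02939098, -0.30806731, -0.95091046]]), 't': array([0.57543135, 0.08813617, 2.06489299])}
top {'camera_matrix': array([[460.70259132,   0.        , 326.51597828],
       [  0.        , 460.70259132, 196.61106233],
       [  0.        ,   0.        ,   1.        ]]), 'k1': -0.07519961020457318, 'R': array([[ 0.02783603, -0.9996112 ,  0.00161215],
       [-0.99064237, -0.02780178, -0.13362173],
       [ 0.1336146 ,  0.00212243, -0.9910311 ]]), 't': array([-0.04530371,  0.56129611,  1.35524463])}
{'clock': 0.1, 'qpos': array([-1.38311664e+00,  1.58998422e-01,  1.59810129e+00, -1.77524044e-05,
        1.38621585e+00, -2.10087380e-01]), 'qvel': array([-1.67604453e-03, -2.36582306e-03, -2.94228527e-03, -2.92002709e-05,
        1.11102134e-03, -1.05897632e-03]), 'tau': array([-2.44978719e-04, -3.96991467e+01, -3.32337248e+01, -2.32551865e-04,
        4.14083523e-03, -4.80178031e-06]), 'position': array([ 0.22261719, -0.52960166,  0.24941088]), 'tcp_rot': array([-3.07797482e+00, -6.20364771e-01, -2.91356730e-06]), 'contact_force': array([ 1.27924649,  0.47914329, -0.6494265 ]), 'moment': array([-0.01908928,  0.00630679, -0.01945833]), 'grasp_force': 0.0, 'opening': 0.08508798001092266}
```

View pics/scene0.png

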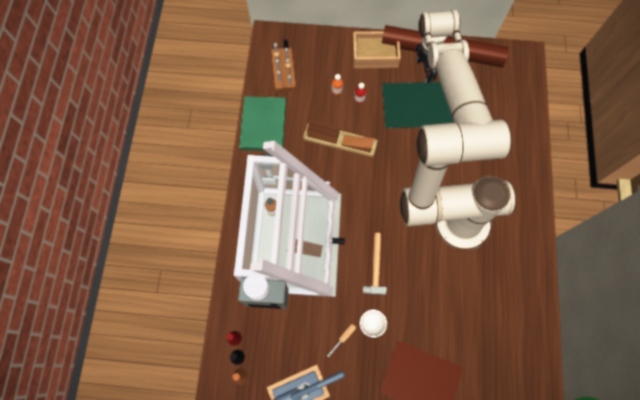

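View pics/top0.png

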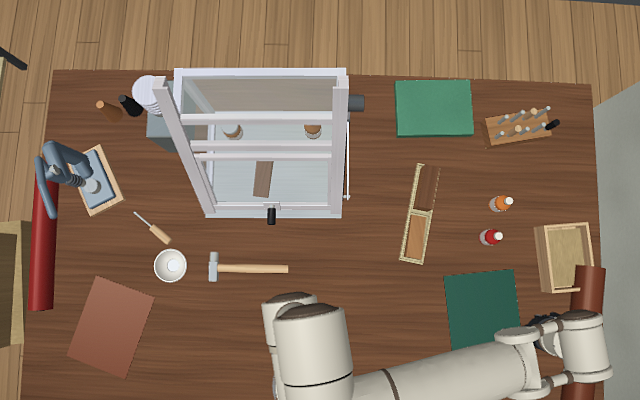

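The scene picture shows the hood with its handle at about (338,240), the tray at about (340,139) and the hammer in front of the hood. In the top picture the handle is at (271,215), the wedge at (263,180), and the tray runs from (427,165) to (412,262). The hammer head is at (213,266).

```bash
cat > h.py <<'E'
import numpy as np,cv2
from workcell import env
from scipy.spatial.transform import Rotation as Ro
def ray(n,px):
    c=env.camera_info(n)
    d=cv2.undistortPoints(np.array([[px]],float),c["camera_matrix"],np.array([c["k1"],0,0,0,0.]))[0,0]
    return -c["R"].T@c["t"], c["R"].T@np.array([d[0],d[1],1])
def at(n,px,z):
    o,d=ray(n,px); return (o+d*(z-o[2])/d[2]).round(4)
def proj(n,X):
    c=env.camera_info(n)
    return cv2.projectPoints(np.atleast_2d(np.array(X,float)),cv2.Rodrigues(c["R"])[0],c["t"],c["camera_matrix"],np.array([c["k1"],0,0,0,0.]))[0][:,0]
E
python3 - <<'E'
import cv2,numpy as np
a=cv2.imread("pics/top0.png")
f=lambda x,y,w,h,s:cv2.resize(a[y:y+h,x:x+w],None,fx=s,fy=s,interpolation=cv2.INTER_CUBIC)
A=f(200,140,85,100,5); B=f(390,155,60,120,5)
o=np.zeros((600,740,3),np.uint8); o[:500,:425]=A; o[:,430:730]=B
cv2.imwrite("pics/crop1.png",o)
E
```

```text
(no output)
```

View pics/crop1.png

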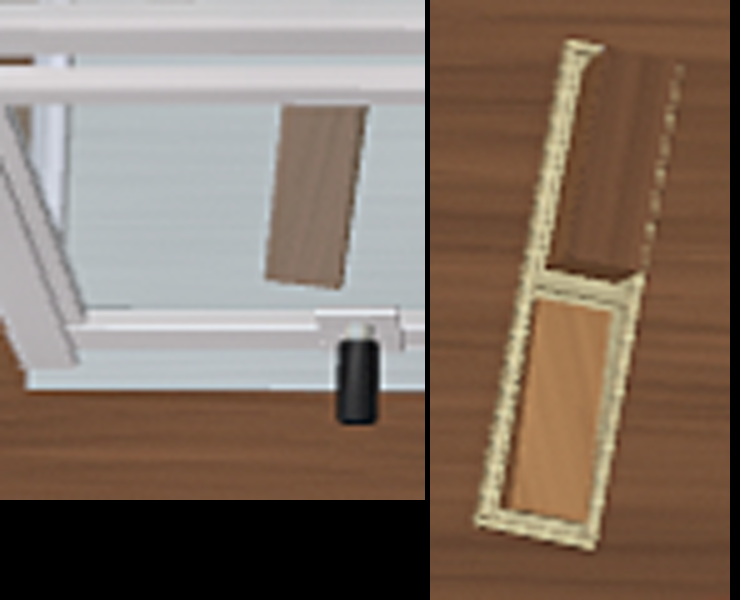

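The crop shows, in crop pixels, the wedge's thin-end corners at (265,278) and (342,289), with its sides vanishing under the bar at (283,105) and (369,105). The handle runs (358,340) to (356,423). The tray's near corners are (476,525) and (595,548), its far-left corner (567,40). The single wedge's corners are (510,508), (588,522), (535,298), (612,310).

```bash
python3 - <<'E'
from h import *
from scipy.optimize import least_squares
A=lambda x,y:np.array([(x+.5)/5-.5+200,(y+.5)/5-.5+140])
B=lambda x,y:np.array([(x-430+.5)/5-.5+390,(y+.5)/5-.5+155])
print("hood left foot",at("top",A(26,390),.008),"right",at("top",(341.5,217),.008))
print("handle front/back top",at("top",A(356,423),.049),at("top",A(358,340),.055), "edges mid z.049",at("top",A(336,385),.049),at("top",A(379,385),.049))
for z in(.02,.026):print("tray",z,[at("top",B(*p),z) for p in((476,525),(595,548),(567,40))])
L=[at("top",B(*p),z) for p,z in(((510,508),.056),((588,522),.056),((535,298),.024),((612,310),.024))]
print("lower",L)
def fit(pts,px,x0):
    # pts: list of (local xyz, type) ; 'c' corner
    def f(q):
        R=Ro.from_euler('z',q[2]).as_matrix(); r=[]
        for (p,ty),u in zip(pts,px):
            if ty=='c': r+=list(proj("top",R@p+[q[0],q[1],0])[0]-u)
            else:
                a,b=proj("top",[R@p[0]+[q[0],q[1],0],R@p[1]+[q[0],q[1],0]]); n=np.array([-(b-a)[1],(b-a)[0]])/np.linalg.norm(b-a); r.append(n@(u-a))
        return r
    s=least_squares(f,x0); return s.x.round(4),np.array(s.fun).round(2)
P=lambda x,y,z:np.array([x,y,z])
zl=.0245
tl,tr=P(-.067,.023,.0255),P(-.067,-.023,.0255); kl,kr=P(.059,.023,.0565),P(.059,-.023,.0565)
print("wedge_mid",fit([(tl,'c'),(tr,'c'),((tl,kl),'l'),((tr,kr),'l')],[A(265,278),A(342,289),A(283,105),A(369,105)],[.6,.1,0]))
# lower: centre xy, thick at -x
print("lower_mid",fit([(P(-.065,.023,.056),'c'),(P(-.065,-.023,.056),'c'),(P(.065,.023,.024),'c'),(P(.065,-.023,.024),'c')],[B(510,508),B(588,522),B(535,298),B(612,310)],[.5,-.3,0]))
for z in(.02,.026): print("tray",z,fit([(P(-.153,.036,z),'c'),(P(-.153,-.036,z),'c'),(P(.153,.036,z),'c')],[B(476,525),B(595,548),B(567,40)],[.5,-.3,0]))
print("hood", fit([(P(-.15,.21,.0),'c'),(P(-.15,-.21,.0),'c')],[A(26,390),(341.5,217)],[.8,.1,0]))
print("hammer head/grip",[at("top",p,.01) for p in((213,252),(213,281),(288,268))])
E
```

```text
hood left foot [0.4905 0.344  0.008 ] right [ 0.5045 -0.0773  0.008 ]
handle front/back top [0.4733 0.1339 0.049 ] [0.5224 0.1342 0.055 ] edges mid z.049 [0.4956 0.1469 0.049 ] [0.4964 0.1212 0.049 ]
tray 0.02 [array([ 0.3791, -0.2529,  0.02  ]), array([ 0.3671, -0.3252,  0.02  ]), array([ 0.6791, -0.3074,  0.02  ])]
tray 0.026 [array([ 0.3791, -0.252 ,  0.026 ]), array([ 0.3671, -0.324 ,  0.026 ]), array([ 0.6778, -0.3062,  0.026 ])]
lower [array([ 0.3895, -0.2672,  0.056 ]), array([ 0.3824, -0.3135,  0.056 ]), array([ 0.5173, -0.2872,  0.024 ]), array([ 0.5112, -0.3344,  0.024 ])]
wedge_mid (array([ 0.6258,  0.1649, -0.1165]), array([ 0.27,  0.03, -0.31, -0.02, -1.01,  0.96]))
lower_mid (array([ 0.4501, -0.3006, -0.1559]), array([ 0.17,  0.01, -0.09,  0.02,  0.25, -0.18, -0.33,  0.15]))
tray 0.02 (array([ 0.5232, -0.316 , -0.1766]), array([ 0.23,  0.07, -0.23,  0.25, -0.  , -0.34]))
tray 0.026 (array([ 0.5229, -0.3148, -0.1767]), array([ 0.17,  0.19, -0.19,  0.4 ,  0.02, -0.63]))
hood (array([0.6481, 0.1393, 0.0333]), array([ 0.64,  0.02, -0.63,  0.01]))
hammer head/grip [array([0.3859, 0.3119, 0.01  ]), array([0.2985, 0.3071, 0.01  ]), array([0.3448, 0.081 , 0.01  ])]
```

```bash
cat >> h.py <<'E'
def goal(yaw,tilt=0):
    # tool pointing down, tool x at yaw; tilt: fingers lean forward (away from robot) by tilt
    b=Ro.from_matrix(np.array([[1,0,0],[0,-1,0],[0,0,-1]]).T)
    return Ro.from_euler('z',yaw)*Ro.from_euler('y',-tilt)*b
def plan(p,R,n,show=True):
    s=env.sense(); C=Ro.from_rotvec(s["tcp_rot"]); rel=C.inv()*R
    w=rel.as_rotvec()/n; r=Ro.from_rotvec(w); d=C.inv().apply(np.array(p)-s["position"])
    S=sum(Ro.from_rotvec(w*k).as_matrix() for k in range(n))
    print(f"t={s['clock']:.2f} pos",s["position"].round(4),"rows",n,"turn",w.round(4),"shift",(1000*np.linalg.solve(S,d)).round(1),"F",s["contact_force"].round(1),"open",round(s["opening"],4))
E
python3 -c "
from h import *
plan([.49,.134,.2],goal(.02),24); print(goal(.02,.6).apply([0,0,1]))"
```

```text
t=0.10 pos [ 0.2226 -0.5296  0.2494] rows 24 turn [-0.0001 -0.      0.0157] shift [ 16.9 -24.8   2.1] F [ 1.3  0.5 -0.6] open 0.0851
[ 0.56452955  0.0112921  -0.82533561]
```

Emit:
{"method": "drive_tool", "body": {
  "moves": [
    [[0,0,0.0157,16.9,-24.8,2.1,85],[0,0,0.0157,16.9,-24.8,2.1,85],[0,0,0.0157,16.9,-24.8,2.1,85],[0,0,0.0157,16.9,-24.8,2.1,85],[0,0,0.0157,16.9,-24.8,2.1,85],[0,0,0.0157,16.9,-24.8,2.1,85],[0,0,0.0157,16.9,-24.8,2.1,85],[0,0,0.0157,16.9,-24.8,2.1,85]]
  ],
  "force": 60
}}

```text
clock: 0.77
position: [0.2833, -0.2963, 0.2329]
tcp_rot: [-3.112, -0.424, 0.0]
contact_force: [0.2, -0.9, 0.3]
opening: 0.0851
grasp_force: 0.0
```

Emit:
{"method": "drive_tool", "body": {
  "moves": [
    [[0,0,0.0157,16.9,-24.8,2.1,85],[0,0,0.0157,16.9,-24.8,2.1,85],[0,0,0.0157,16.9,-24.8,2.1,85],[0,0,0.0157,16.9,-24.8,2.1,85],[0,0,0.0157,16.9,-24.8,2.1,85],[0,0,0.0157,16.9,-24.8,2.1,85],[0,0,0.0157,16.9,-24.8,2.1,85],[0,0,0.0157,16.9,-24.8,2.1,85]]
  ]
}}

```text
clock: 1.43
position: [0.3726, -0.0736, 0.2164]
tcp_rot: [3.133, 0.229, -0.0]
contact_force: [1.1, 0.5, -0.2]
opening: 0.0849
grasp_force: 0.0
```

```bash
python3 -c "
from h import *
plan([.49,.134,.2],goal(.02),8)"
```

```text
t=1.43 pos [ 0.3726 -0.0736  0.2164] rows 8 turn [0.     0.     0.0157] shift [ 17.  -24.5   2. ] F [ 1.1  0.5 -0.2] open 0.0849
```

Emit:
{"method": "drive_tool", "body": {
  "moves": [
    [[0,0,0.0157,17,-24.5,2,85],[0,0,0.0157,17,-24.5,2,85],[0,0,0.0157,17,-24.5,2,85],[0,0,0.0157,17,-24.5,2,85],[0,0,0.0157,17,-24.5,2,85],[0,0,0.0157,17,-24.5,2,85],[0,0,0.0157,17,-24.5,2,85],[0,0,0.0157,17,-24.5,2,85]]
  ]
}}

```text
clock: 2.1
position: [0.4901, 0.1339, 0.2001]
tcp_rot: [3.141, 0.033, -0.001]
contact_force: [0.4, -0.8, 0.3]
opening: 0.0849
grasp_force: 0.0
```

```bash
python3 -c "
from h import *
plan([.488,.134,.049],goal(.02),8)"
```

```text
t=2.10 pos [0.4901 0.1339 0.2001] rows 8 turn [0.     0.0001 0.0001] shift [-0.3 -0.  18.9] F [ 0.4 -0.8  0.3] open 0.0849
```

Emit:
{"method": "drive_tool", "body": {
  "moves": [
    [[0,0,0,-0.3,0,18.9,85],[0,0,0,-0.3,0,18.9,85],[0,0,0,-0.3,0,18.9,85],[0,0,0,-0.3,0,18.9,85],[0,0,0,-0.3,0,18.9,85],[0,0,0,-0.3,0,18.9,85],[0,0,0,-0.3,0,18.9,85],[0,0,0,-0.3,0,18.9,85]]
  ]
}}

```text
clock: 2.77
position: [0.4871, 0.1322, 0.0483]
tcp_rot: [3.141, 0.033, -0.001]
contact_force: [-0.3, 0.3, -0.2]
opening: 0.0851
grasp_force: 0.0
```

Emit:
{"method": "drive_tool", "body": {
  "moves": [
    [[0,0,0,0,0,0,5],[0,0,0,0,0,0,5],[0,0,0,0,0,0,5],[0,0,0,0,0,0,5],[0,0,0,0,0,0,5],[0,0,0,0,0,0,5],[0,0,0,0,0,0,5],[0,0,0,0,0,0,5]]
  ]
}}

```text
clock: 3.43
position: [0.4887, 0.1331, 0.0512]
tcp_rot: [-3.14, -0.033, -0.004]
contact_force: [-0.8, 4.5, 6.7]
opening: 0.0232
grasp_force: 58.9
```

Emit:
{"method": "drive_tool", "body": {
  "moves": [
    [[0,0,0,6.3,0,-13.6,5],[0,0,0,6.3,0,-13.6,5],[0,0,0,6.3,0,-13.6,5],[0,0,0,6.3,0,-13.6,5],[0,0,0,6.3,0,-13.6,5],[0,0,0,6.3,0,-13.6,5],[0,0,0,6.3,0,-13.6,5],[0,0,0,6.3,0,-13.6,5]]
  ]
}}

```text
clock: 4.1
position: [0.5387, 0.1344, 0.1587]
tcp_rot: [-3.139, -0.033, -0.003]
contact_force: [4.9, 4.9, -7.6]
opening: 0.023
grasp_force: 61.8
```

Emit:
{"method": "drive_tool", "body": {
  "moves": [
    [[0,0,0,6.3,0,-13.6,5],[0,0,0,6.3,0,-13.6,5],[0,0,0,6.3,0,-13.6,5],[0,0,0,6.3,0,-13.6,5],[0,0,0,6.3,0,-13.6,5],[0,0,0,6.3,0,-13.6,5],[0,0,0,6.3,0,-13.6,5],[0,0,0,3,0,-6.8,5]]
  ]
}}

```text
clock: 4.77
position: [0.587, 0.1356, 0.2624]
tcp_rot: [-3.139, -0.034, -0.009]
contact_force: [6.9, 6.4, -4.3]
opening: 0.0232
grasp_force: 62.3
```

Emit:
{"method": "drive_tool", "body": {
  "moves": [
    [[0,0,0,0,0,0,5],[0,0,0,0,0,0,5],[0,0,0,0,0,0,85],[0,0,0,0,0,0,85],[0,0,0,0,0,0,85],[0,0,0,0,0,0,85],[0,0,0,0,0,0,85],[0,0,0,0,0,0,85]]
  ]
}}

```text
clock: 5.43
position: [0.5849, 0.1341, 0.2603]
tcp_rot: [3.141, 0.033, -0.0]
contact_force: [0.9, -0.8, 0.5]
opening: 0.0852
grasp_force: 0.0
```

Emit:
{"method": "drive_tool", "body": {
  "moves": [
    [[0,0,0,-10,0,0,85],[0,0,0,-20,0,0,85],[0,0,0,-20,0,0,85],[0,0,0,-20,0,0,85],[0,0,0,-20,0,0,85],[0,0,0,-20,0,0,85],[0,0,0,-20,0,0,85],[0,0,0,-20,0,0,85]]
  ]
}}

```text
clock: 6.1
position: [0.434, 0.131, 0.2603]
tcp_rot: [3.141, 0.033, 0.0]
contact_force: [1.1, 0.5, 0.3]
opening: 0.0848
grasp_force: 0.0
```

```bash
python3 - <<'E'
from h import *
a=env.grab_frame("top")[:,:,::-1]; b=env.grab_frame("scene")[:,:,::-1]
f=lambda a,x,y,w,h,s:cv2.resize(a[y:y+h,x:x+w],None,fx=s,fy=s,interpolation=cv2.INTER_CUBIC)
o=np.zeros((500,795,3),np.uint8); o[:480,:400]=f(a,200,140,100,120,4); o[:480,405:795]=f(b,230,140,130,160,3)
cv2.imwrite("pics/c2.png",o)
yaw=-.1165; m=np.array([.6258,.1649]); c=m+.008*np.array([np.cos(yaw),np.sin(yaw)])
print("grasp",c); R=goal(yaw,.6)
g=np.array([*c,.037]); z=R.apply([0,0,1]); pre=g-z*.15; print(pre)
plan(pre,R,16)
E
```

```text
grasp [0.63374577 0.16397011]
[0.54962351 0.17381493 0.16080034]
t=6.20 pos [0.4331 0.1313 0.2602] rows 16 turn [-0.0026  0.0375  0.0084] shift [ 5.2 -3.1  8.1] F [ 0.5  0.5 -0.7] open 0.0852
```

View pics/c2.png

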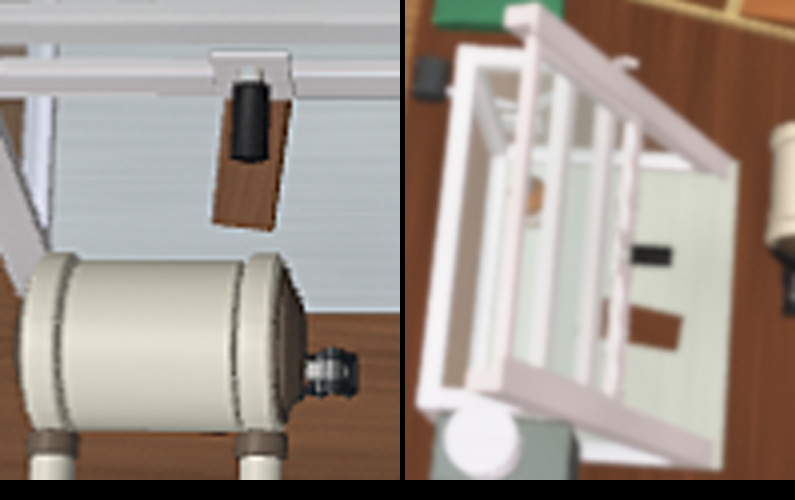

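The sash is up, with the handle at (250,120) in the left crop. The wedge's thin-end corners are at (212,223) and (272,231), unmoved. In the scene crop they are at (683,318) and (676,350).

Emit:
{"method": "drive_tool", "body": {
  "moves": [
    [[-0.0026,0.0375,0.0084,5.2,-3.1,8.1,85],[-0.0026,0.0375,0.0084,5.2,-3.1,8.1,85],[-0.0026,0.0375,0.0084,5.2,-3.1,8.1,85],[-0.0026,0.0375,0.0084,5.2,-3.1,8.1,85],[-0.0026,0.0375,0.0084,5.2,-3.1,8.1,85],[-0.0026,0.0375,0.0084,5.2,-3.1,8.1,85],[-0.0026,0.0375,0.0084,5.2,-3.1,8.1,85],[-0.0026,0.0375,0.0084,5.2,-3.1,8.1,85]]
  ]
}}

```text
clock: 6.87
position: [0.4857, 0.1552, 0.2015]
tcp_rot: [3.088, -0.073, 0.471]
contact_force: [0.2, -0.0, 0.2]
opening: 0.0852
grasp_force: 0.0
```

```bash
python3 - <<'E'
from h import *
yaw=-.1165; m=np.array([.6258,.1649,0]); r=Ro.from_euler('z',yaw)
P=[m+r.apply([-.067,s,.0255]) for s in(.023,-.023)]
print(proj("scene",P), "seen (320.3,256.7),(322.7,246)"); print(at("scene",(320.3,256.7),.0255),at("scene",(322.7,246),.0255),P)
g=np.array([.6337,.164,.037]);R=goal(yaw,.6); plan(g-R.apply([0,0,1])*.15,R,8)
E
```

```text
[[320.31885708 256.349233  ]
 [322.70717001 245.12033489]] seen (320.3,256.7),(322.7,246)
[0.5619 0.1969 0.0255] [0.5563 0.1534 0.0255] [array([0.5619276 , 0.19553195, 0.0255    ]), array([0.55658071, 0.14984376, 0.0255    ])]
t=6.87 pos [0.4857 0.1552 0.2015] rows 8 turn [-0.0025  0.0371  0.0082] shift [ 5.  -3.   7.9] F [ 0.2 -0.   0.2] open 0.0852
```

Emit:
{"method": "drive_tool", "body": {
  "moves": [
    [[-0.0025,0.0371,0.0082,5,-3.1,7.9,85],[-0.0025,0.0371,0.0082,5,-3.1,7.9,85],[-0.0025,0.0371,0.0082,5,-3.1,7.9,85],[-0.0025,0.0371,0.0082,5,-3.1,7.9,85],[-0.0025,0.0371,0.0082,5,-3.1,7.9,85],[-0.0025,0.0371,0.0082,5,-3.1,7.9,85],[-0.0025,0.0371,0.0082,5,-3.1,7.9,85],[-0.0025,0.0371,0.0082,5,-3.1,7.9,85]]
  ]
}}

```text
clock: 7.53
position: [0.55, 0.1747, 0.1607]
tcp_rot: [2.965, -0.173, 0.917]
contact_force: [0.2, -1.0, -0.7]
opening: 0.0848
grasp_force: 0.0
```

```bash
python3 - <<'E'
from h import *
yaw=-.1165
plan([.6337,.165,.037],goal(yaw,.6),16)
E
```

```text
t=7.53 pos [0.55   0.1747 0.1607] rows 16 turn [-0.  0.  0.] shift [-0.  -0.   9.4] F [ 0.2 -1.  -0.7] open 0.0848
```

Emit:
{"method": "drive_tool", "body": {
  "moves": [
    [[0,0,0,0,0,9.4,85],[0,0,0,0,0,9.4,85],[0,0,0,0,0,9.4,85],[0,0,0,0,0,9.4,85],[0,0,0,0,0,9.4,85],[0,0,0,0,0,9.4,85],[0,0,0,0,0,9.4,85],[0,0,0,0,0,9.4,85]]
  ]
}}

```text
clock: 8.2
position: [0.592, 0.1695, 0.0982]
tcp_rot: [2.965, -0.172, 0.914]
contact_force: [1.2, -0.2, 0.3]
opening: 0.0849
grasp_force: 0.0
```

Emit:
{"method": "drive_tool", "body": {
  "moves": [
    [[0,0,0,0,0,9.4,85],[0,0,0,0,0,9.4,85],[0,0,0,0,0,9.4,85],[0,0,0,0,0,9.4,85],[0,0,0,0,0,9.4,85],[0,0,0,0,0,9.4,85],[0,0,0,0,0,9.4,85],[0,0,0,0,0,9.4,85]]
  ]
}}

```text
clock: 8.87
position: [0.6341, 0.1646, 0.036]
tcp_rot: [2.965, -0.172, 0.914]
contact_force: [0.1, -0.6, -0.2]
opening: 0.0849
grasp_force: 0.0
```

Emit:
{"method": "drive_tool", "body": {
  "moves": [
    [[0,0,0,0,0,0,85],[0,0,0,0,0,0,30],[0,0,0,0,0,0,30],[0,0,0,0,0,0,30],[0,0,0,0,0,0,30],[0,0,0,0,0,0,30],[0,0,0,0,0,0,30],[0,0,0,0,0,0,30]]
  ],
  "force": 40
}}

```text
clock: 9.53
position: [0.6335, 0.165, 0.0374]
tcp_rot: [2.965, -0.171, 0.916]
contact_force: [-4.3, 0.6, 5.6]
opening: 0.0453
grasp_force: 42.6
```

```bash
python3 - <<'E'
from h import *
s=env.sense(); C=Ro.from_rotvec(s["tcp_rot"])
print(C.inv().apply([0,0,10]),C.inv().apply([-20,1,0]),C.as_matrix().round(3))
E
```

```text
[ 5.63911415e+00 -2.38339989e-03 -8.25835249e+00] [-16.50173198   1.31011555 -11.26838227] [[ 0.82  -0.115  0.56 ]
 [-0.095 -0.993 -0.065]
 [ 0.564 -0.    -0.826]]
```

Emit:
{"method": "drive_tool", "body": {
  "moves": [
    [[0,0,0,2,0,-3,30],[0,0,0,4.5,0,-6.6,30],[0,0,0,4.5,0,-6.6,30],[0,0,0,4.5,0,-6.6,30],[0,0,0,-8,0.6,-5.6,30],[0,0,0,-16.5,1.3,-11.3,30],[0,0,0,-16.5,1.3,-11.3,30],[0,0,0,-16.5,1.3,-11.3,30]]
  ]
}}

```text
clock: 10.2
position: [0.5615, 0.1681, 0.064]
tcp_rot: [2.965, -0.172, 0.912]
contact_force: [-0.4, 0.2, -1.7]
opening: 0.0456
grasp_force: 41.5
```

Emit:
{"method": "drive_tool", "body": {
  "moves": [
    [[0,0,0,-16.5,1.3,-11.3,30],[0,0,0,-16.5,1.3,-11.3,30],[0,0,0,-16.5,1.3,-11.3,30],[0,0,0,-16.5,1.3,-11.3,30],[0,0,0,-16.5,1.3,-11.3,30],[0,0,0,-16.5,1.3,-11.3,30],[0,0,0,-16.5,1.3,-11.3,30],[0,0,0,-8,0.6,-5.6,30]]
  ]
}}

```text
clock: 10.87
position: [0.4099, 0.1755, 0.0634]
tcp_rot: [2.965, -0.171, 0.909]
contact_force: [-0.4, 0.2, -1.3]
opening: 0.0454
grasp_force: 41.6
```

```bash
python3 - <<'E'
from h import *
C=Ro.from_rotvec(env.sense()["tcp_rot"]);print(C.inv().apply([0,0,100]))
plan([.46,-.3,.24],goal(-.156,.36),24)
E
```

```text
[ 56.06917      0.11727569 -82.80238174]
t=10.87 pos [0.4099 0.1755 0.0634] rows 24 turn [-0.0007 -0.0098  0.0015] shift [ 7.6 19.3 -4.3] F [-0.4  0.2 -1.3] open 0.0454
```

```bash
python3 - <<'E'
from h import *
plan([.40,-.1,.22],goal(-.136,.48),16)
E
```

```text
t=10.87 pos [0.4099 0.1755 0.0634] rows 16 turn [-0.0006 -0.0072  0.0011] shift [ 6.4 17.2 -7.6] F [-0.4  0.2 -1.3] open 0.0454
```

Emit:
{"method": "drive_tool", "body": {
  "moves": [
    [[-0.0006,-0.0072,0.0011,6.4,17.2,-7.6,30],[-0.0006,-0.0072,0.0011,6.4,17.2,-7.6,30],[-0.0006,-0.0072,0.0011,6.4,17.2,-7.6,30],[-0.0006,-0.0072,0.0011,6.4,17.2,-7.6,30],[-0.0006,-0.0072,0.0011,6.4,17.2,-7.6,30],[-0.0006,-0.0072,0.0011,6.4,17.2,-7.6,30],[-0.0006,-0.0072,0.0011,6.4,17.2,-7.6,30],[-0.0006,-0.0072,0.0011,6.4,17.2,-7.6,30]]
  ]
}}

```text
clock: 11.53
position: [0.4059, 0.0377, 0.1433]
tcp_rot: [2.991, -0.188, 0.827]
contact_force: [0.4, -0.1, -1.4]
opening: 0.0451
grasp_force: 41.7
```

Emit:
{"method": "drive_tool", "body": {
  "moves": [
    [[-0.0006,-0.0072,0.0011,6.4,17.2,-7.6,30],[-0.0006,-0.0072,0.0011,6.4,17.2,-7.6,30],[-0.0006,-0.0072,0.0011,6.4,17.2,-7.6,30],[-0.0006,-0.0072,0.0011,6.4,17.2,-7.6,30],[-0.0006,-0.0072,0.0011,6.4,17.2,-7.6,30],[-0.0006,-0.0072,0.0011,6.4,17.2,-7.6,30],[-0.0006,-0.0072,0.0011,6.4,17.2,-7.6,30],[-0.0006,-0.0072,0.0011,6.4,17.2,-7.6,30]]
  ]
}}

```text
clock: 12.2
position: [0.4026, -0.1008, 0.2212]
tcp_rot: [3.013, -0.206, 0.74]
contact_force: [-0.0, 0.3, -2.3]
opening: 0.0451
grasp_force: 41.7
```

```bash
python3 - <<'E'
from h import *
a=env.grab_frame("top")[:,:,::-1]; b=env.grab_frame("scene")[:,:,::-1]
f=lambda a,x,y,w,h,s:cv2.resize(a[y:y+h,x:x+w],None,fx=s,fy=s,interpolation=cv2.INTER_CUBIC)
o=np.zeros((500,795,3),np.uint8); o[:480,:400]=f(a,300,170,100,120,4); o[:480,405:795]=f(b,290,120,98,120,4)[:,:390]
cv2.imwrite("pics/c3.png",o)
print(env.sense())
plan([.46,-.3,.18],goal(-.16,.36),16)
E
```

```text
{'clock': 12.3, 'qpos': array([-0.73411202, -0.70862549,  2.40873498,  0.30397008,  1.04959409,
        0.87645408]), 'qvel': array([ 0.05011823, -0.00925604,  0.05222729,  0.00396347,  0.00113494,
        0.04051947]), 'tau': array([ -0.9206222 ,  -8.57384473, -35.88930845,   1.12994928,
        -1.44833878,  -0.34336419]), 'position': array([ 0.4036713 , -0.1026235 ,  0.22320861]), 'tcp_rot': array([ 3.00859265, -0.21016951,  0.74371653]), 'contact_force': array([-0.92928452,  0.58035231, -1.66530572]), 'moment': array([ 0.08766114,  0.34670086, -0.04749092]), 'grasp_force': 41.894012689590454, 'opening': 0.04538533212809101}
t=12.30 pos [ 0.4037 -0.1026  0.2232] rows 16 turn [-0.0004 -0.0078  0.0012] shift [ 3.7 11.7  4.7] F [-0.9  0.6 -1.7] open 0.0454
```

View pics/c3.png

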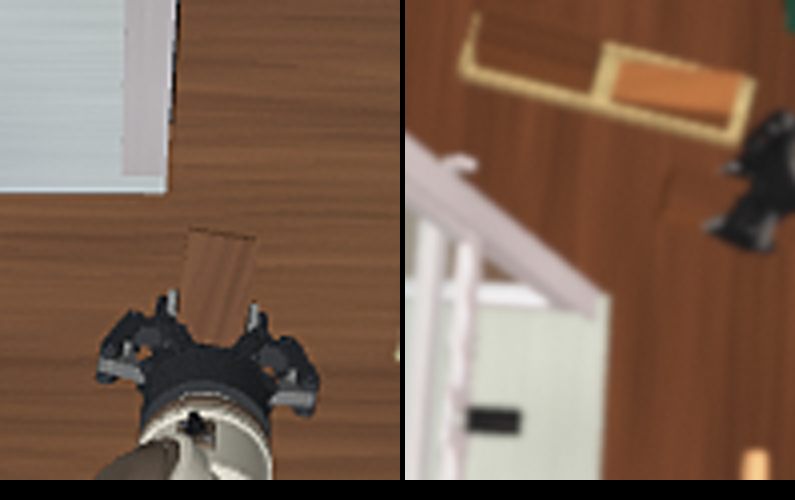

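The wedge is held. Its thick-end corners are at (190,230) and (257,238) in the left crop. In the scene crop the thick end is faint, running about (668,173) to (660,218).

```bash
cat >> h.py <<'E'
# wedge pose in tool frame, as grasped (T_tool_wedge_mid)
G=Ro.from_rotvec([2.965,-.171,.916]); GP=np.array([.6335,.165,.0374]); WR=Ro.from_euler('z',-.1165); WP=np.array([.6258,.1659,.0245])
REL=G.inv()*WR; RELP=G.inv().apply(WP-GP)
def wpts(pos,R,L): 
    return [pos+R.apply(RELP+REL.apply(l)) for l in L]
def tcp_for(mid,Rw):
    R=Rw*REL.inv(); return mid-R.apply(RELP),R
E
python3 - <<'E'
from h import *
s=env.sense();C=Ro.from_rotvec(s["tcp_rot"])
P=wpts(s["position"],C,[(.059,.023,.032),(.059,-.023,.032)])
print(np.array(P).round(3),proj("top",P),"seen",(347.1,227.1),(363.9,229.1),proj("scene",P),"seen ~(355.4,162.9)r,(353.4,174.1)l")
# triangulate mean
u=[("top",(355.5,228.1)),("scene",(354.6,168.5))]
A=np.zeros((3,3));b=np.zeros(3)
for n,p in u:
    o,d=ray(n,p);d/=np.linalg.norm(d);M=np.eye(3)-np.outer(d,d);A+=M;b+=M@o
print(np.linalg.solve(A,b),np.mean(P,0))
# target
yaw=-.16; lm=np.array([.4501,-.3006,.023])
Rw=Ro.from_euler('z',yaw)*Ro.from_euler('y',.241)
X=Ro.from_euler('z',yaw).apply
thick=lm+X([.065,0,.051]); mid=thick-Rw.apply([.059,0,.032]); print("thin check",mid+Rw.apply([-.067,0,.001]),lm+X([-.065,0,.051]))
for dz in(.08,.0):
    t,R=tcp_for(mid+[0,0,dz],Rw); print("tcp",t.round(4)); plan(t,R,16)
E
```

```text
[[ 0.459 -0.087  0.236]
 [ 0.453 -0.133  0.236]] [[347.98915532 226.59034421]
 [365.66750279 229.59205393]] seen (347.1, 227.1) (363.9, 229.1) [[354.68820351 171.89782955]
 [357.27037297 160.64798052]] seen ~(355.4,162.9)r,(353.4,174.1)l
[ 0.45877465 -0.10831169  0.21627835] [ 0.45623991 -0.11007032  0.23633152]
thin check [ 0.38616967 -0.29028296  0.07396881] [ 0.38593023 -0.29024432  0.074     ]
tcp [ 0.4606 -0.3023  0.1477]
t=12.30 pos [ 0.4037 -0.1026  0.2232] rows 16 turn [-0.0003 -0.0079  0.0011] shift [ 2.9 11.8  6.5] F [-0.9  0.6 -1.7] open 0.0454
tcp [ 0.4606 -0.3023  0.0677]
t=12.30 pos [ 0.4037 -0.1026  0.2232] rows 16 turn [-0.0003 -0.0079  0.0011] shift [ 0.9 11.8 11.1] F [-0.9  0.6 -1.7] open 0.0454
```

Emit:
{"method": "drive_tool", "body": {
  "moves": [
    [[-0.0003,-0.0079,0.0011,2.9,11.8,6.5,30],[-0.0003,-0.0079,0.0011,2.9,11.8,6.5,30],[-0.0003,-0.0079,0.0011,2.9,11.8,6.5,30],[-0.0003,-0.0079,0.0011,2.9,11.8,6.5,30],[-0.0003,-0.0079,0.0011,2.9,11.8,6.5,30],[-0.0003,-0.0079,0.0011,2.9,11.8,6.5,30],[-0.0003,-0.0079,0.0011,2.9,11.8,6.5,30],[-0.0003,-0.0079,0.0011,2.9,11.8,6.5,30]]
  ]
}}

```text
clock: 12.97
position: [0.4331, -0.1987, 0.1834]
tcp_rot: [3.04, -0.221, 0.644]
contact_force: [-0.0, 0.2, -1.1]
opening: 0.0457
grasp_force: 41.8
```

Emit:
{"method": "drive_tool", "body": {
  "moves": [
    [[-0.0003,-0.0079,0.0011,2.9,11.8,6.5,30],[-0.0003,-0.0079,0.0011,2.9,11.8,6.5,30],[-0.0003,-0.0079,0.0011,2.9,11.8,6.5,30],[-0.0003,-0.0079,0.0011,2.9,11.8,6.5,30],[-0.0003,-0.0079,0.0011,2.9,11.8,6.5,30],[-0.0003,-0.0079,0.0011,2.9,11.8,6.5,30],[-0.0003,-0.0079,0.0011,2.9,11.8,6.5,30],[-0.0003,-0.0079,0.0011,2.9,11.8,6.5,30]]
  ]
}}

```text
clock: 13.63
position: [0.4602, -0.2979, 0.1441]
tcp_rot: [3.062, -0.236, 0.548]
contact_force: [-0.4, -0.2, -1.3]
opening: 0.0452
grasp_force: 41.8
```

```bash
cat > look.py <<'E'
import sys
from h import *
def avg(n,k=4): return np.mean([env.grab_frame(n)[:,:,::-1].astype(float) for _ in range(k)],0).astype(np.uint8)
a=avg("top",1);b=avg("scene",2)
f=lambda a,x,y,w,h,s:cv2.resize(a[y:y+h,x:x+w],None,fx=s,fy=s,interpolation=cv2.INTER_CUBIC)
o=np.zeros((560,795,3),np.uint8); o[:560,:360]=f(a,385,155,45,70,8); o[:420,365:785]=f(b,300,115,84,84,5)
cv2.imwrite(sys.argv[1],o)
E
python3 look.py pics/c4.png; python3 - <<'E'
from h import *
s=env.sense();C=Ro.from_rotvec(s["tcp_rot"])
P=wpts(s["position"],C,[(.059,.023,.032),(.059,-.023,.032),(-.067,.023,.001),(-.067,-.023,.001),(.067,.023,-.0165),(.067,-.023,-.0165)])
print(np.array(P).round(3)); print("top crop",((proj("top",P)-[385,155]+.5)*8).round(0)); print("scene crop",((proj("scene",P)-[300,115]+.5)*5+[365,0]).round(0))
E
```

```text
[[ 0.517 -0.284  0.151]
 [ 0.51  -0.329  0.15 ]
 [ 0.389 -0.263  0.151]
 [ 0.382 -0.309  0.151]
 [ 0.513 -0.283  0.102]
 [ 0.506 -0.328  0.101]]
top crop [[265. 442.]
 [395. 466.]
 [206. 813.]
 [337. 837.]
 [236. 467.]
 [361. 490.]]
scene crop [[579.  91.]
 [592.  40.]
 [738. 126.]
 [750.  75.]
 [581. 118.]
 [594.  69.]]
```

View pics/c4.png

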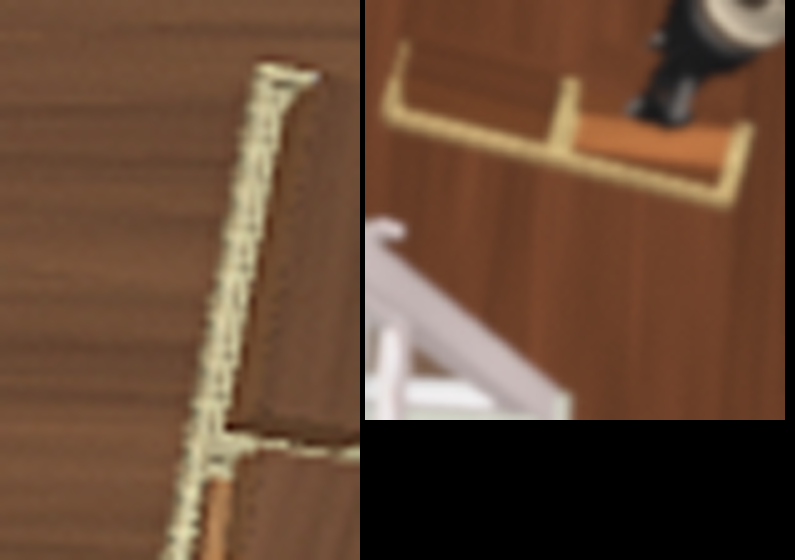

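The left crop was cut off too high: the held wedge's thick end appears only near (240,460). The right crop shows the gripper over the near bay, with the wedge hidden against the wood. I'll reframe.

```bash
python3 - <<'E'
from h import *
a=env.grab_frame("top")[:,:,::-1]
c=cv2.resize(a[195:275,385:455],None,fx=7,fy=7,interpolation=cv2.INTER_CUBIC)
l=cv2.cvtColor(c,cv2.COLOR_BGR2LAB); l[:,:,0]=cv2.createCLAHE(3,(4,4)).apply(l[:,:,0])
cv2.imwrite("pics/c5.png",cv2.cvtColor(l,cv2.COLOR_LAB2BGR))
s=env.sense();C=Ro.from_rotvec(s["tcp_rot"])
P=wpts(s["position"],C,[(.059,.023,.032),(.059,-.023,.032),(-.067,.023,.001),(-.067,-.023,.001),(.067,.023,-.0165),(.067,-.023,-.0165)])
print(s["position"],((proj("top",P)-[385,195]+.5)*7).round(0))
E
```

```text
[ 0.46012018 -0.29751632  0.14465318] [[231. 107.]
 [345. 128.]
 [179. 431.]
 [295. 452.]
 [206. 129.]
 [315. 149.]]
```

View pics/c5.png

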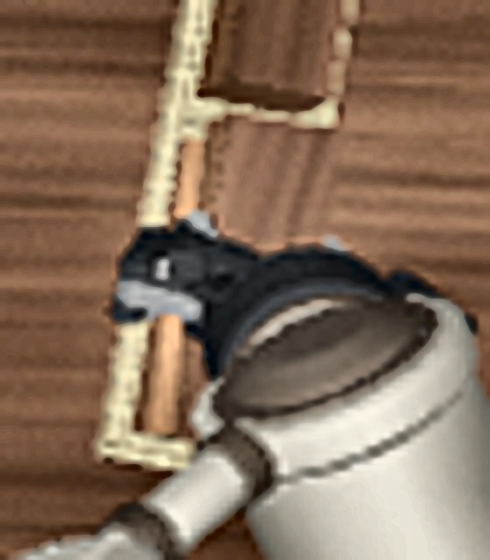

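The reframed crop shows the held wedge's thick end with corners near (225,112) and (338,128). The model predicts (231,107) and (345,128), so the wedge hasn't turned in the grip and sits about 2 mm to the left. I'll descend with that correction.

```bash
python3 - <<'E'
from h import *
yaw=-.16; lm=np.array([.4501,-.3006,.023]); X=Ro.from_euler('z',yaw).apply
Rw=Ro.from_euler('z',yaw)*Ro.from_euler('y',.241)
mid=lm+X([.065,0,.051])-Rw.apply([.059,0,.032])
t,R=tcp_for(mid+[0,-.0015,.006],Rw); print(t); plan(t,R,8)
print(R.inv().apply([0,0,-1]), R.inv().apply([1,0,0]))
E
```

```text
[ 0.46063865 -0.30379958  0.07368345]
t=13.83 pos [ 0.4601 -0.2975  0.1447] rows 8 turn [-0.0008  0.0005  0.0005] shift [-2.9  0.8  8.4] F [ 0.7  0.6 -1.8] open 0.0453
[-3.50637426e-01  6.81290312e-04  9.36511042e-01] [ 0.92469999 -0.15806731  0.34633026]
```

Emit:
{"method": "drive_tool", "body": {
  "moves": [
    [[-0.0008,0.0005,0.0005,-2.9,0.8,8.4,30],[-0.0008,0.0005,0.0005,-2.9,0.8,8.4,30],[-0.0008,0.0005,0.0005,-2.9,0.8,8.4,30],[-0.0008,0.0005,0.0005,-2.9,0.8,8.4,30],[-0.0008,0.0005,0.0005,-2.9,0.8,8.4,30],[-0.0008,0.0005,0.0005,-2.9,0.8,8.4,30],[-0.0008,0.0005,0.0005,-2.9,0.8,8.4,30],[-0.0008,0.0005,0.0005,-2.9,0.8,8.4,30]]
  ]
}}

```text
clock: 14.5
position: [0.4612, -0.3056, 0.0734]
tcp_rot: [3.052, -0.245, 0.555]
contact_force: [-0.9, 0.5, -1.4]
opening: 0.0452
grasp_force: 41.9
```

Emit:
{"method": "drive_tool", "body": {
  "moves": [
    [[0,0,0,-0.3,0,0.8,30],[0,0,0,-0.3,0,0.8,30],[0,0,0,-0.3,0,0.8,30],[0,0,0,-0.3,0,0.8,30],[0,0,0,0,0,0,30],[0,0,0,0,0,0,30],[0,0,0,0,0,0,30],[0,0,0,0,0,0,30]]
  ]
}}

```text
clock: 15.17
position: [0.4614, -0.3057, 0.0713]
tcp_rot: [3.052, -0.244, 0.556]
contact_force: [-0.2, 0.7, -2.4]
opening: 0.0453
grasp_force: 41.8
```

Emit:
{"method": "drive_tool", "body": {
  "moves": [
    [[0,0,0,-0.3,-0.7,0.8,30],[0,0,0,-0.3,-0.7,0.8,30],[0,0,0,-0.3,0,0.8,30],[0,0,0,0,0,0,30],[0,0,0,0,0,0,30],[0,0,0,0,0,0,30],[0,0,0,0,0,0,30],[0,0,0,0,0,0,30]]
  ]
}}

```text
clock: 15.83
position: [0.4615, -0.3043, 0.0685]
tcp_rot: [3.052, -0.244, 0.556]
contact_force: [0.4, 0.2, -2.3]
opening: 0.045
grasp_force: 41.8
```

Emit:
{"method": "drive_tool", "body": {
  "moves": [
    [[0,0,0,-0.2,0,0.6,30],[0,0,0,-0.2,0,0.6,30],[0,0,0,0,0,0,30],[0,0,0,0,0,0,30],[0,0,0,0,0,0,30],[0,0,0,0,0,0,30],[0,0,0,0,0,0,30],[0,0,0,0,0,0,30]]
  ]
}}

```text
clock: 16.5
position: [0.4619, -0.3046, 0.0678]
tcp_rot: [3.051, -0.244, 0.557]
contact_force: [-1.6, 1.1, 6.2]
opening: 0.0453
grasp_force: 42.7
```

Emit:
{"method": "drive_tool", "body": {
  "moves": [
    [[0,0,0,0,0,0,50],[0,0,0,0,0,0,55],[0,0,0,0,0,0,65],[0,0,0,0,0,0,75],[0,0,0,0,0,0,85],[0,0,0,0,0,0,85],[0,0,0,0,0,0,85],[0,0,0,0,0,0,85]]
  ]
}}

```text
clock: 17.17
position: [0.4615, -0.3042, 0.0671]
tcp_rot: [3.052, -0.244, 0.555]
contact_force: [-0.0, -0.2, 0.2]
opening: 0.0849
grasp_force: 0.0
```

Emit:
{"method": "drive_tool", "body": {
  "moves": [
    [[0,0,0,0,0,-10,85],[0,0,0,0,0,-15,85],[0,0,0,0,0,-20,85],[0,0,0,0,0,-20,85],[0,0,0,0,0,-20,85],[0,0,0,0,0,-20,85],[0,0,0,0,0,-20,85],[0,0,0,0,0,-20,85]]
  ]
}}

```text
clock: 17.83
position: [0.4107, -0.2957, 0.2038]
tcp_rot: [3.052, -0.244, 0.555]
contact_force: [-0.4, -0.4, -0.4]
opening: 0.085
grasp_force: 0.0
```

Emit:
{"method": "drive_tool", "body": {
  "moves": [
    [[0,0,0,-10,-30,-8,85],[0,0,0,-10,-30,-8,85],[0,0,0,-10,-30,-8,85],[0,0,0,-10,-30,-8,85],[0,0,0,-10,-30,-8,85],[0,0,0,-10,-30,-8,85],[0,0,0,-5,-15,-4,85],[0,0,0,0,0,0,85]]
  ]
}}

```text
clock: 18.5
position: [0.3639, -0.0885, 0.2289]
tcp_rot: [3.052, -0.238, 0.558]
contact_force: [0.2, 0.3, 0.3]
opening: 0.0844
grasp_force: 0.0
```

```bash
python3 - <<'E'
from h import *
a=env.grab_frame("top")[:,:,::-1]; b=env.grab_frame("scene")[:,:,::-1]
f=lambda a,x,y,w,h,s:cv2.resize(a[y:y+h,x:x+w],None,fx=s,fy=s,interpolation=cv2.INTER_CUBIC)
o=np.zeros((580,795,3),np.uint8); o[:560,:350]=f(a,388,155,70,112,5); o[:440,355:795]=f(b,220,110,176,176,2.5)
cv2.imwrite("pics/c6.png",o); s=env.sense(); print(s["position"],s["clock"])
yaw=-.16;X=Ro.from_euler('z',yaw).apply; lm=np.array([.4501,-.3006,.023])
print(((proj("top",[lm+X([a,c,.051]) for a in(.065,-.065) for c in(.023,-.023)])-[388,155]+.5)*5).round(0))
E
```

```text
[ 0.3642581  -0.09082796  0.22870429] 18.6
[[133. 289.]
 [210. 304.]
 [ 96. 508.]
 [174. 523.]]
```

View pics/c6.png

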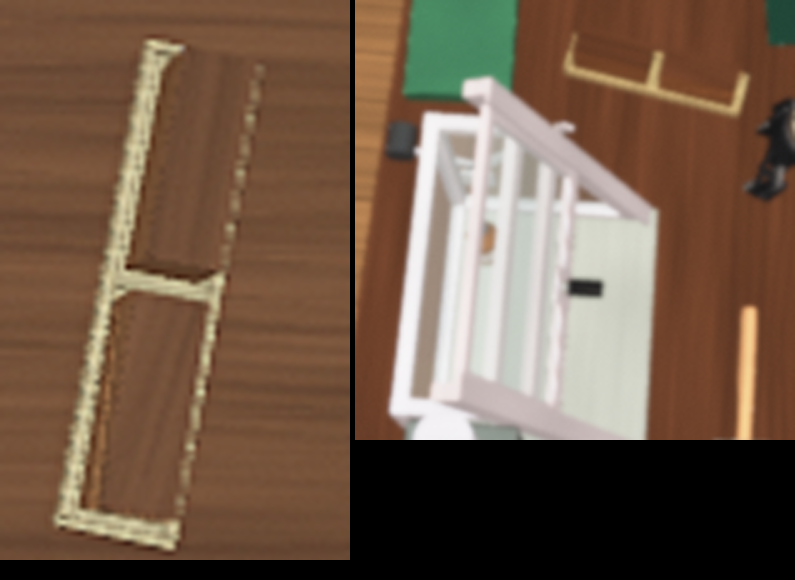

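The wedge lies on the single wedge, with top corners at about (130,290), (205,300), (100,508) and (178,520). That is within a pixel of the predicted berth. The sash is still up, with the handle at (585,288) in the right crop, and the arm is clear.

```bash
python3 -c "
from workcell import env
print(env.job_done())"
```

```text
the job is handed in; nothing more can be done
None
```

I lifted the sash and it stayed up. The stained wedge now lies head to tail on the single wedge, within about a pixel of its berth in the last picture; I handed the job in at about 19 s of the 61 s, and no verdict came back.

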